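# Close the capsule filler and hold it pressed

## Task

The capsule bodies in the hand filler are full and levelled, and the spreader still lies on the body plate: hang it up by its eye on the peg of the tool stand. Then set the cap plate on the filler's two dowels, press it fully home against the springs so that the capsules close, and finish while still holding it pressed down: do not let go. Leave the two pots and the roll of tape where they are.

Things in the scene. Friction and masses are not known exactly. Their poses are not given: they have to be found in the camera images.
- filler: base of the capsule filler, fixed on the bench: dark steel block 120 mm (x) by 184 mm (y), its top 22 mm above the bench. Origin: centre of its underside. Two steel dowels of 10 mm diameter stand at y = +60 and -60 mm (x = 0), bullet-nosed over the last 9 mm, tips 75 mm above the bench. A small clamp lever with a black ball, not used, sticks out 35 mm low on its -x face
- body_top (a point): centre of the top face of the body plate, the steel plate of 76 mm (x) by 144 mm (y) by 16 mm that floats on springs over the filler's base, with 28 capsule bodies flush in it; 50 mm above the bench at rest. The dowels pass through it and stand 25 mm above it. Axes as the filler's
- body_plate (a joint): how far the body plate is pressed down, m: 0 at rest (top), 0.006 at its lower stop. Springs: it starts to move under 7 N and takes about 14 N at the stop (the weight of the cap plate counts towards this, but does not move it)
- dowel_left (a point): tip of the dowel at the filler's y = +60 mm, 75 mm above the bench
- dowel_right (a point): tip of the dowel at the filler's y = -60 mm, 75 mm above the bench
- cap_plate: the other half: loose aluminium plate 76 mm (x) by 144 mm (y), 18 mm thick, 0.4 kg, lying on the bench right way up. Origin: centre of its underside. Through holes of 11.5 mm at y = +60 and -60 mm (x = 0) take the dowels; either way round fits. On the body plate its underside is at body_top and the dowel tips stand 7 mm out of its top (13 mm when pressed home)
- cap_grip (a point): middle of the cap plate's black bridge handle, 40 mm above the plate's underside: a bar along the plate's y, 16 mm wide (x), 90 mm long, 16 mm high (32 to 48 mm above the underside), on two 14 mm posts at y = +36 and -36 mm, open below
- spreader: powder spreader, loose, 138 mm long, 90 g, lying on the body plate. Origin: underside, under the grip. x runs along it to the eye; hung up, x points up. Black grip 16 mm wide (y), 18 mm high, from x = -38 to +30 mm; steel blade 52 mm wide, 4 mm thick, x = -72 to -32 mm; flat steel eye ring 5 mm thick, 32 mm outside, at x = +50 mm. Underside all flush. Balances at about x = -12 mm
- spreader_eye (a point): centre of the spreader's eye, a hole of 20 mm diameter, at x = +50 mm, 2.5 mm above its underside; the hole's axis is the spreader's z
- stand: tool stand, fixed on the bench: blue base plate 110 mm (x) by 95 mm (y), origin at the centre of its underside. A 14 mm rod with a black cap stands at x = +40 mm, 178 mm high; an arm from it at 170 mm carries the peg, 7 mm thick, 50 mm long, rising at 45 degrees from x = +10 mm towards the stand's -x. Nothing is above or in front of the peg
- peg_root (a point): lower end of the peg, where it leaves the arm, 170 mm above the bench at the stand's x = +10 mm; a tool hung on the peg slides down to here
- peg_tip (a point): rounded upper end of the peg, 205 mm above the bench at the stand's x = -25 mm
- pot_a: specimen pot, white with a red cap, 52 mm across, 68 mm high, loose, to be left alone. Origin: centre of its underside
- pot_b: second pot like pot_a, to be left alone
- tape: yellow roll of tape lying flat, 90 mm across, 24 mm high, loose, to be left alone. Origin: centre of its underside
Things that resemble listed ones, but are neither listed nor needed, are in the scene too. Of the things like the spreader, leave any that is pink or yellow; of the rest the larger one is meant.

How it is judged:
By the outcome, as a careful person would: the job done as asked, in the order asked, and still so for the second after the job is handed in, while the arm keeps its last pose, push and grip.
It also fails if it takes over 59 s, if anything falls off the work surface, if the arm or the gripper's body presses on something with over 40 N, if the wrist force passes 120 N, or if a joint passes its speed limit or range.

## Robot

A 6-joint arm with a two-finger parallel gripper is mounted at the origin on the work surface. World frame = base frame: x ahead of the robot, y to its left, z up, the work surface at z = 0. Lengths are in m, angles in degrees, forces in N, time in s.
With the tool pointing down it reaches from about 0.3 to 0.75 m from the base axis. Payload 8.5 kg.
Tool frame: the origin (TCP) lies on the centre line of the jaws, within the pads' length; the fingertips stand 17 mm ahead of it and the grasp point (between the pads) lies 2 mm behind it (env.tcp_to_tips is the distance from the TCP to the fingertips, in m); z points along the fingers, y is the line along which they close (so a half turn about z gives the same grasp; the last joint's range is limited). The gripper opens to 85 mm and grips with 20 to 120 N. Pads are 22 mm wide; open, the fingers measure 114 mm over their backs; the gripper's body (76 mm by 85 mm) begins 54 mm behind the grasp point. The pads swing forward as they close: fully open they stand 13 mm farther back than shut.
Start: joints at [57.221, 21.807, 74.336, -0, 83.858, -12.336], TCP at [0.192, 0.515, 0.248] pointing down, gripper open.
Joint ranges: [-178.18, 178.18], [-50.72, 133.34], [12.68, 142.11], [-81.47, 261.47], [9.98, 163.14], [-165.26, 165.26]. Speed limits (degrees/s): [136.94, 136.94, 180, 180, 180, 180].

## Interface

Orientations are given as a 3x3 rotation matrix whose columns are the frame's x, y, z axes.
In Python, from rig import env gives the robot as it stands. The module is installed in compiled form; this text tells all that it offers.
- The arm moves only by the shell command python3 -m pendant 'ROWS' [FORCE]. ROWS is JSON, a list of rows, each a list of 7 numbers: the opening, from 0 (shut) to 1 (fully open), then the shift along the tool's x, y, z in m, then the turn, a rotation vector about the tool's x, y, z in rad. A call has 1 to 5 rows; each row is the pose to reach, as a shift and turn from the pose commanded when the call began, along the tool's axes at that moment; what a row does not reach only later rows make up. A row lasts 1/8 s, in which the tool goes at most 62.5 mm and 10.7 degrees, less where a joint would pass 70% of its speed; a pose out of reach is approached as far as the arm can. A call with a gripper value outside its range is refused whole. The fingers move at their own pace and stop on an object; FORCE is the grip in N (left out, the last holds). Time passes only in rows, so rows that repeat a pose let the fingers close. It gives the time, the measured TCP pose, the force, the opening and the grip force at its end, in the units of the state.
- env.observe(): the state, without advancing time (a new reading comes with each control period).
- env.get_image(name): name is "scene" or "side" or "wrist"; returns a dict with "image" (400x640x3 uint8, blue, green, red), "fx", "fy", "cx", "cy" (pixels), "pose" (4x4, takes a point from camera to world coordinates). Camera axes: x right, y up, looking along -z (the intrinsics and any distortion apply to the point x, -y, -z); pixel columns grow to the right and rows downward; lengths in m; the calibration is good to about 2 mm. A picture is of the moment at which its call begins. There is no depth.
- env.close_job(): hands the job in; it is judged then, once.
Trained networks look in the newest picture that a camera, given by its name, has taken for a name from the list of things; names that differ only in an ending like _2 or _b are one class to them, and where a whole thing is asked for, a point or a joint stands for the part that bears it (a point fixed in the world has none). Each returns a list of dicts, best first, with "conf" (0 to 1); they miss things now and then, are a little off and sometimes report something else, mostly with a low value. They report only what shows in the picture. A call takes as long as a camera call. They do not tell look-alikes from the thing itself.
- env.find_in(camera, thing): "bbox" ([centre column, centre row, width, height] in pixels, round what is visible of it).
- env.trace(camera, thing): "mask" (400x640 bool, what is visible of it) and "bbox" ([centre column, centre row, width, height] in pixels, round what is visible of it).
- env.tip_of(camera, thing): "centre" ([column, row] in pixels: a listed point, or the origin of a listed thing).
The state is a dict: "time_s": time; "q": joint angles; "qvel": joint speeds; "joint_efforts": joint torques, N m; "position": TCP position; "tool_rot": TCP orientation; "ft_force": force on the tool from outside, world axes, zero at the start; "wrist_torque": the same for the moment, N m; "grip_width": finger opening in m; "gripper_force": force on a finger pad.
Only numpy, scipy, OpenCV 4.12 (cv2) and the standard library are available. Lean on these libraries where they do the work, as an engineer would, in place of code of your own. Each camera call takes 0.05 s, during which the arm holds its last target. There are 200 camera calls.

## Working session

There is one attempt and no reset: what is moved stays moved. The work goes in short steps, Python scripts to look and compute and a shell command to move; the robot and the scene stay as the last step left them, time stands still between calls to the robot, and variables do not carry over. Pictures are saved under pics/ and viewed, at most 10 in all, crops included, and the job is handed in when it is done.

```bash
mkdir -p pics; cat > h.py <<'E'
import numpy as np, cv2
from rig import env
def proj(im,P):
    T=np.array(im["pose"]);p=T[:3,:3].T@(np.array(P)-T[:3,3]);return [im["cx"]+im["fx"]*p[0]/-p[2],im["cy"]+im["fy"]*-p[1]/-p[2]]
def ray(im,uv):
    T=np.array(im["pose"]);d=np.array([(uv[0]-im["cx"])/im["fx"],-(uv[1]-im["cy"])/im["fy"],-1]);return T[:3,3],T[:3,:3]@d
def atz(im,uv,z):
    o,d=ray(im,uv);return (o+d*(z-o[2])/d[2]).round(4)
def tri(a):
    A=np.zeros((3,3));b=np.zeros(3)
    for im,uv in a:
        o,d=ray(im,uv);d=d/np.linalg.norm(d);M=np.eye(3)-np.outer(d,d);A+=M;b+=M@o
    return np.linalg.solve(A,b).round(4)
E
python3 - <<'E'
from h import *
names="filler body_top dowel_left dowel_right cap_plate cap_grip spreader spreader_eye stand peg_root peg_tip pot_a tape".split()
for c in ("scene","side"):
    im=env.get_image(c);cv2.imwrite(f"pics/{c}0.png",im["image"])
    print(c,{k:im[k] for k in im if k not in("image","pose")},np.round(im["pose"],3).tolist())
    for n in names:
        print(n,[(np.round(r["centre"]).tolist(),round(r["conf"],2)) for r in env.tip_of(c,n)[:4]],[(atz(im,r["centre"],{"filler":0,"body_top":.05,"dowel_left":.075,"dowel_right":.075,"cap_plate":0,"cap_grip":.04,"spreader":.05,"spreader_eye":.0525,"peg_root":.17,"peg_tip":.205}.get(n,0))[:2].tolist()) for r in env.tip_of(c,n)[:4]])
E
```

```text
scene {'fx': 432.9959017247774, 'fy': 432.9959017247774, 'cx': 328.48523985881945, 'cy': 193.125461275225} [[-0.162, -0.791, 0.59, 1.205], [0.987, -0.127, 0.101, 0.092], [-0.005, 0.598, 0.801, 0.974], [0.0, 0.0, 0.0, 1.0]]
filler [([331.0, 196.0], 0.69), ([324.0, 185.0], 0.29)] [[0.4992, -0.0214], [0.4621, -0.0467]]
body_top [([326.0, 185.0], 0.9)] [[0.4981, -0.0345]]
dowel_left [([352.0, 184.0], 0.75)] [[0.5033, 0.0344]]
dowel_right [([309.0, 179.0], 0.59), ([326.0, 195.0], 0.45)] [[0.5073, -0.0798], [0.5511, -0.0257]]
cap_plate [] []
cap_grip [] []
spreader [([329.0, 195.0], 0.97), ([291.0, 302.0], 0.79), ([296.0, 150.0], 0.64), ([379.0, 159.0], 0.57)] [[0.5317, -0.0232], [0.8396, -0.0579], [0.3862, -0.1431], [0.3846, 0.0962]]
spreader_eye [([307.0, 158.0], 0.76), ([321.0, 208.0], 0.66), ([280.0, 290.0], 0.63), ([370.0, 155.0], 0.44)] [[0.4164, -0.1048], [0.579, -0.0361], [0.8175, -0.0881], [0.374, 0.0693]]
stand [([240.0, 192.0], 0.92)] [[0.5244, -0.2774]]
peg_root [([233.0, 154.0], 0.61)] [[0.5335, -0.2639]]
peg_tip [] []
pot_a [([275.0, 257.0], 0.8), ([327.0, 200.0], 0.61)] [[0.
[... 723 characters left out ...]
ader [([418.0, 228.0], 0.69), ([203.0, 274.0], 0.65), ([308.0, 251.0], 0.64), ([268.0, 349.0], 0.58)] [[0.761, -0.1124], [0.3221, 0.0386], [0.5238, -0.0283], [0.3282, -0.1844]]
spreader_eye [([274.0, 327.0], 0.96), ([197.0, 288.0], 0.76), ([332.0, 242.0], 0.56), ([419.0, 236.0], 0.56)] [[0.3589, -0.1556], [0.296, 0.0069], [0.5772, -0.039], [0.7401, -0.1344]]
stand [([390.0, 343.0], 0.89)] [[0.5238, -0.2704]]
peg_root [([405.0, 267.0], 0.75)] [[0.537, -0.2686]]
peg_tip [([393.0, 261.0], 0.72)] [[0.5008, -0.2725]]
pot_a [([301.0, 184.0], 0.87), ([400.0, 265.0], 0.75)] [[0.709, 0.2558], [0.6873, -0.1363]]
tape [([333.0, 210.0], 0.87), ([283.0, 229.0], 0.38)] [[0.7037, 0.1091], [0.5594, 0.1196]]
```

View pics/scene0.png

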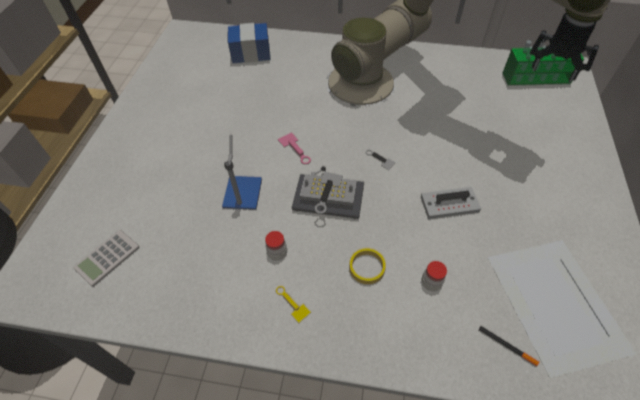

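View pics/side0.png

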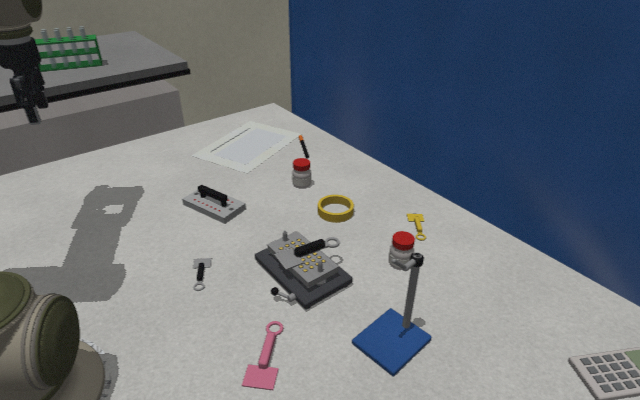

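The candidates for the spreader are: pink at scene (296,150), yellow at (291,302), small grey with a black grip at (379,159), and the steel one with a black grip on the body plate at (329,195). Pink and yellow are excluded, and the one on the plate is the larger of the rest. I'll confirm that in an enlarged crop.

```bash
python3 - <<'E'
from h import *
S={c:env.get_image(c) for c in("scene","side")}
a=cv2.resize(S["scene"]["image"][125:235,270:410],None,fx=4,fy=4,interpolation=cv2.INTER_CUBIC)[:,:400]
b=cv2.resize(S["side"]["image"][220:320,250:350],(400,400),interpolation=cv2.INTER_CUBIC)
a=cv2.resize(S["scene"]["image"][135:235,290:400],(440,400),interpolation=cv2.INTER_CUBIC)
b=cv2.resize(S["side"]["image"][215:325,255:355],(360,400),interpolation=cv2.INTER_CUBIC)
cv2.imwrite("pics/crop1.png",np.hstack([a,b]))
o=env.observe();print(np.round(o["position"],4),np.round(o["tool_rot"],3).tolist(),o["ft_force"],o["grip_width"],env.tcp_to_tips)
w=env.get_image("wrist");T=np.eye(4);T[:3,:3]=o["tool_rot"];T[:3,3]=o["position"]
print(np.round(np.linalg.inv(T)@w["pose"],3).tolist(),w["fx"],w["cx"],w["cy"])
E
```

```text
[0.1921 0.5153 0.2483] [[-0.937, 0.349, 0.0], [0.349, 0.937, -0.0], [-0.0, -0.0, -1.0]] [0.264011   0.57525175 0.07392464] 0.08553825370016352 0.017
[[-0.0, 0.961, 0.275, 0.071], [1.0, 0.0, -0.0, 0.001], [-0.001, 0.275, -0.961, -0.125], [0.0, 0.0, 0.0, 1.0]] 296.9976055037373 317.8321305541895 196.3248553482458
```

View pics/crop1.png

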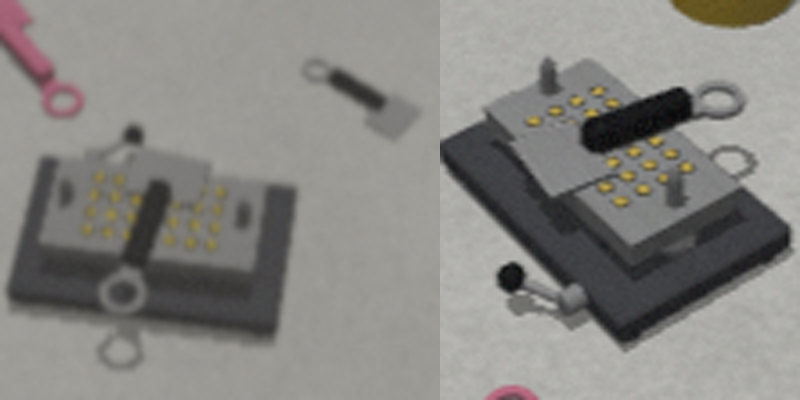

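The crop shows the steel spreader on the body plate. Its eye is at scene (321,208), its blade points toward the robot, and it is clearly larger than the grey look-alike at (379,159). I'll move above the filler and measure from near.

```bash
python3 -m pendant '[[0.5,-0.24,-0.2,-0.025,0,0,-0.36],[0.5,-0.24,-0.2,-0.025,0,0,-0.36],[0.5,-0.24,-0.2,-0.025,0,0,-0.36],[0.5,-0.24,-0.2,-0.025,0,0,-0.36],[0.5,-0.24,-0.2,-0.025,0,0,-0.36]]' 30
python3 -m pendant '[[0.5,-0.153,-0.273,-0.025,0,0,0],[0.5,-0.153,-0.273,-0.025,0,0,0],[0.5,-0.153,-0.273,-0.025,0,0,0],[0.5,-0.153,-0.273,-0.025,0,0,0],[0.5,-0.153,-0.273,-0.025,0,0,0]]'
python3 -m pendant '[[0.5,0,0,0,0,0,0],[0.5,0,0,0,0,0,0]]'
cat > look.py <<'E'
from h import *
import sys
Z={"filler":0,"body_top":.05,"dowel_left":.075,"dowel_right":.075,"cap_plate":0,"cap_grip":.04,"spreader":.05,"spreader_eye":.0525,"peg_root":.17,"peg_tip":.205}
def look(c,names,fn=None):
    im=env.get_image(c)
    if fn: cv2.imwrite("pics/"+fn,im["image"])
    for n in names:
        print(c,n,[(np.round(r["centre"],1).tolist(),round(r["conf"],2),atz(im,r["centre"],Z[n])[:2].tolist()) for r in env.tip_of(c,n)[:3]])
    return im
E
python3 - <<'E'
from look import *
im=look("wrist","filler body_top dowel_left dowel_right spreader spreader_eye".split(),"w1.png")
o=env.observe();print(np.round(o["position"],4),np.round(o["tool_rot"],3).tolist(),o["time_s"])
E
```

```text
time_s: 3.48
position: [0.3418, 0.2529, 0.2727]
tool_rot: [[-1.0, -0.004, 0.001], [-0.004, 1.0, 0.0], [-0.001, 0.0, -1.0]]
ft_force: [1.2, 0.1, 0.6]
grip_width: 0.0427
gripper_force: 0.0
time_s: 4.1
position: [0.495, -0.0187, 0.2976]
tool_rot: [[-1.0, -0.003, 0.001], [-0.003, 1.0, 0.0], [-0.001, 0.0, -1.0]]
ft_force: [0.3, 0.9, 0.7]
grip_width: 0.0427
gripper_force: 0.0
time_s: 4.35
position: [0.4941, -0.0164, 0.2971]
tool_rot: [[-1.0, -0.003, -0.001], [-0.003, 1.0, 0.0], [0.001, 0.0, -1.0]]
ft_force: [-0.0, 1.0, 0.8]
grip_width: 0.0426
gripper_force: 0.0
wrist filler [([308.9, 172.5], 0.66, [0.5087, -0.0279]), ([485.7, 297.2], 0.32, [0.7157, 0.2604])]
wrist body_top [([307.6, 176.6], 0.57, [0.504, -0.0282])]
wrist dowel_left [([355.1, 181.7], 0.62, [0.5047, 0.0295])]
wrist dowel_right []
wrist spreader [([403.2, 41.7], 0.82, [0.3476, 0.0813]), ([214.0, 46.4], 0.66, [0.353, -0.1336]), ([306.6, 196.5], 0.62, [0.5304, -0.0297])]
wrist spreader_eye [([297.5, 231.9], 0.81, [0.5791, -0.0421]), ([380.0, 24.6], 0.81, [0.331, 0.0535]), ([239.8, 71.1], 0.65, [0.3793, -0.1055])]
[ 0.4941 -0.016   0.2974] [[-1.0, -0.004, 0.0], [-0.004, 1.0, -0.0], [-0.0, -0.0, -1.0]] 4.7
```

View pics/w1.png

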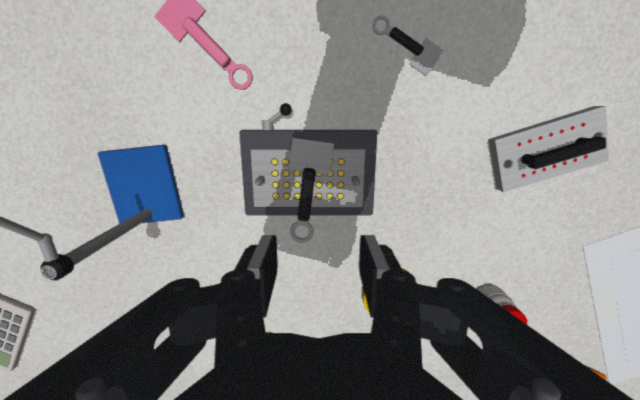

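The picture shows the filler at wrist (308,172), with the spreader eye at about (302,231) and its grip from (309,168) to (303,222). The dowels are at (260,181) and (353,181), the stand is on the left, and the cap plate is at (550,150). I'll move lower with the yaw aligned.

```bash
python3 -m pendant '[[0.5,-0.02,-0.011,0.12,0,0,0.11],[0.5,-0.02,-0.011,0.12,0,0,0.11],[0.5,-0.02,-0.011,0.12,0,0,0.11],[0.5,-0.02,-0.011,0.12,0,0,0.11],[0.5,-0.02,-0.011,0.12,0,0,0.11]]'
python3 - <<'E'
from look import *
im=look("wrist","body_top dowel_left dowel_right spreader spreader_eye".split(),"w2.png")
o=env.observe();print(np.round(o["position"],4),np.round(o["tool_rot"],3).tolist(),o["time_s"])
g=im["image"]
E
```

```text
time_s: 5.32
position: [0.5151, -0.0276, 0.1797]
tool_rot: [[-0.994, 0.106, 0.004], [0.106, 0.994, -0.001], [-0.004, -0.001, -1.0]]
ft_force: [0.2, 1.2, 0.2]
grip_width: 0.0428
gripper_force: 0.0
wrist body_top [([314.6, 183.5], 0.66, [0.5062, -0.0285])]
wrist dowel_left [([387.7, 183.1], 0.94, [0.506, 0.0302])]
wrist dowel_right [([238.5, 197.6], 0.92, [0.5052, -0.0897])]
wrist spreader [([157.8, 11.5], 0.93, [0.3609, -0.1315])]
wrist spreader_eye [([309.5, 258.8], 0.83, [0.5775, -0.0411]), ([203.9, 49.3], 0.7, [0.3907, -0.1016])]
[ 0.5144 -0.0275  0.1778] [[-0.994, 0.107, 0.001], [0.107, 0.994, -0.0], [-0.001, -0.0, -1.0]] 5.625
```

View pics/w2.png

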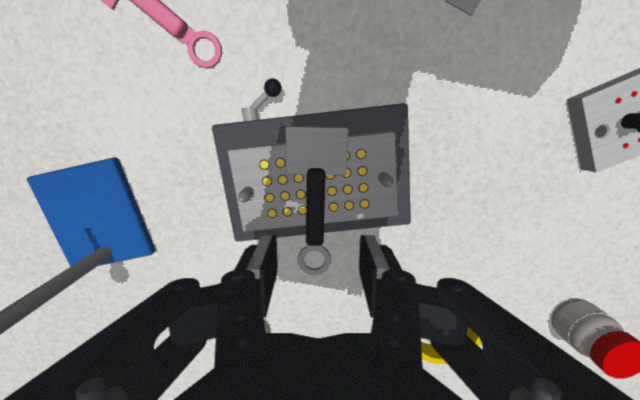

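The picture shows the spreader grip from (316,168) to (315,245), lined up with the tool, with the eye at (314,258). The dowel tips are at (387,183) and (238,197), and they measure 119.9 mm apart against 120 mm expected.

```bash
python3 - <<'E'
from h import *
im=env.get_image("wrist");g=im["image"]
gray=cv2.cvtColor(g,cv2.COLOR_BGR2GRAY);m=(gray<45).astype(np.uint8);m[:,:280]=0;m[:,350:]=0;m[:160]=0;m[248:]=0
ys,xs=np.nonzero(m)
for r in (172,185,200,215,230,242):
    c=xs[ys==r]; print(r,c.min() if len(c) else 0,c.max() if len(c) else 0,len(c), atz(im,(c.mean(),r),.068) if len(c) else 0)
print("range",ys.min(),ys.max(),atz(im,(316,ys.min()),.059),atz(im,(315,ys.max()),.068))
print("eye",atz(im,(314,258.5),.0525))
E
```

```text
172 308 323 16 [ 0.491  -0.0258  0.068 ]
185 307 324 18 [ 0.5016 -0.027   0.068 ]
200 307 323 17 [ 0.5143 -0.0288  0.068 ]
215 306 323 18 [ 0.5272 -0.0307  0.068 ]
230 306 323 18 [ 0.5406 -0.0321  0.068 ]
242 307 322 16 [ 0.5517 -0.0334  0.068 ]
range 170 246 [ 0.4911 -0.0255  0.059 ] [ 0.5555 -0.0333  0.068 ]
eye [ 0.5754 -0.0366  0.0525]
```

```bash
python3 -m pendant '[[0.5,0.0023,-0.0014,0.06,0,0,0.017],[0.5,0.0023,-0.0014,0.09,0,0,0.017],[0.5,0.0023,-0.0014,0.1065,0,0,0.017],[0.5,0.0023,-0.0014,0.1065,0,0,0.017]]'
python3 -m pendant '[[0.1,0,0,0,0,0,0],[0.1,0,0,0,0,0,0],[0.1,0,0,0,0,0,0],[0.1,0,0,0,0,0,0],[0.1,0,0,0,0,0,0]]' 40
```

```text
time_s: 6.18
position: [0.5115, -0.0287, 0.07]
tool_rot: [[-0.992, 0.124, -0.002], [0.124, 0.992, 0.001], [0.002, 0.0, -1.0]]
ft_force: [-0.3, 0.4, 0.0]
grip_width: 0.0428
gripper_force: 0.0
time_s: 6.8
position: [0.5124, -0.0288, 0.0718]
tool_rot: [[-0.992, 0.123, 0.002], [0.123, 0.992, -0.001], [-0.002, -0.0, -1.0]]
ft_force: [-1.2, 0.7, 5.9]
grip_width: 0.0149
gripper_force: 42.8
```

```bash
python3 -m pendant '[[0.1,0,0,-0.02,0,0,0],[0.1,0,0,-0.06,0,0,0],[0.1,0,0,-0.12,0,0,0],[0.1,0,0,-0.18,0,0,0],[0.1,0,0,-0.18,0,0,0]]'
python3 -m pendant '[[0.1,0.04,-0.06,0,0,0,0],[0.1,0.04,-0.1,0,0,0,0],[0.1,0.04,-0.1,0,0,0,0],[0.1,0.04,-0.1,0,0,0,0]]'
python3 - <<'E'
from look import *
for i,c in enumerate(("wrist","scene","side")):
    im=look(c,"spreader spreader_eye stand peg_root peg_tip".split() if 0 else "spreader spreader_eye peg_root peg_tip".split(),f"p{c}.png")
    m=env.trace(c,"stand")[:1]; 
    b=cv2.inRange(cv2.cvtColor(im["image"],cv2.COLOR_BGR2HSV),(100,140,40),(125,255,255))
    cs=max([k for k in cv2.findContours(b,cv2.RETR_EXTERNAL,cv2.CHAIN_APPROX_NONE)[0] if not(c=="side" and k[:,0,1].max()<310)],key=cv2.contourArea)
    q=cv2.approxPolyDP(cv2.convexHull(cs),6,True)[:,0]
    print([(p.tolist(),atz(im,p,.004)[:2].tolist()) for p in q])
o=env.observe();print(np.round(o["position"],4),np.round(o["tool_rot"],3).tolist(),o["time_s"])
E
```

```text
time_s: 7.42
position: [0.5132, -0.029, 0.2553]
tool_rot: [[-0.992, 0.123, 0.009], [0.123, 0.992, -0.003], [-0.01, -0.002, -1.0]]
ft_force: [0.4, -1.0, -2.1]
grip_width: 0.0146
gripper_force: 42.0
time_s: 7.92
position: [0.4597, -0.1226, 0.2501]
tool_rot: [[-0.992, 0.124, -0.001], [0.124, 0.992, 0.001], [0.001, 0.001, -1.0]]
ft_force: [0.2, 0.2, -1.3]
grip_width: 0.0148
gripper_force: 42.0
wrist spreader [([278.2, 72.9], 0.92, [0.3475, -0.1479]), ([323.0, 273.1], 0.68, [0.5801, -0.1299]), ([494.5, 39.2], 0.67, [0.3434, 0.0694])]
wrist spreader_eye [([466.2, 26.6], 0.73, [0.3292, 0.0403]), ([311.0, 103.9], 0.71, [0.3816, -0.1186])]
wrist peg_root [([152.6, 321.2], 0.83, [0.5362, -0.2666])]
wrist peg_tip [([105.2, 313.2], 0.64, [0.5011, -0.2701])]
[([235, 187], [0.4694, -0.2298]), ([258, 261], [0.5771, -0.2194]), ([196, 275], [0.5877, -0.3096]), ([168, 204], [0.481, -0.3213])]
scene spreader [([291.3, 128.2], 0.72, [0.3035, -0.1741]), ([294.2, 146.8], 0.71, [0.3762, -0.1497]), ([379.6, 156.8], 0.58, [0.3756, 0.0979])]
scene spreader_eye [([280.2, 291.7], 0.89, [0.8205, -0.0872]), ([370
[... 385 characters left out ...]
201.9, 273.8], 0.86, [0.3213, 0.0403]), ([417.3, 227.8], 0.79, [0.7616, -0.111]), ([268.9, 350.2], 0.72, [0.3274, -0.1877])]
side spreader_eye [([271.8, 329.6], 0.91, [0.3527, -0.1572]), ([344.4, 197.8], 0.73, [0.7084, 0.0744]), ([196.2, 284.1], 0.73, [0.2997, 0.0185])]
side peg_root [([405.4, 266.9], 0.98, [0.5382, -0.2681]), ([302.9, 268.9], 0.72, [0.4067, -0.1736])]
side peg_tip [([317.3, 207.8], 0.65, [0.4961, -0.0939]), ([394.8, 258.7], 0.62, [0.5072, -0.2704])]
[([390, 309], [0.5782, -0.2158]), ([430, 336], [0.5893, -0.3052]), ([394, 374], [0.4821, -0.321]), ([353, 343], [0.4699, -0.2327])]
[ 0.4599 -0.123   0.2508] [[-0.992, 0.124, 0.0], [0.124, 0.992, -0.0], [-0.0, -0.0, -1.0]] 8.825
```

View pics/pwrist.png

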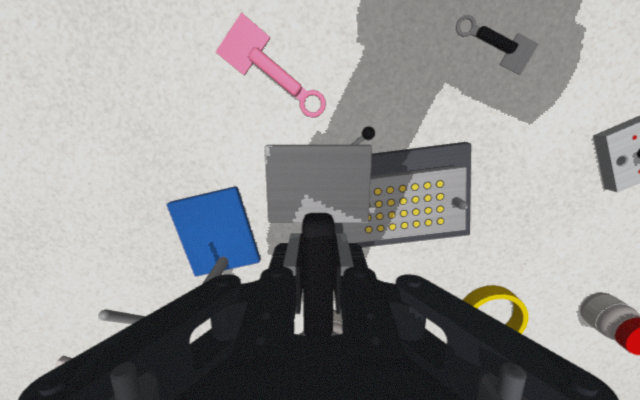

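The picture shows the blade held square at wrist (265–371,146), with the peg at (100–140,315). Peg tip estimates agree at about (.503,-.272) and the stand yaw is about 7°. Next I'll compute the poses for hanging.

```bash
cat > plan.py <<'E'
from h import *
from scipy.spatial.transform import Rotation as Ro
def seq(poses):
    o=env.observe();p=np.array(o["position"]);R=np.array(o["tool_rot"])
    for n,p2,R2 in poses:
        print(n,"TCP",p2.round(4),"shift",(R.T@(p2-p)).round(4),"turn",Ro.from_matrix(R.T@R2).as_rotvec().round(3));p,R=p2,R2
E
python3 - <<'E'
from plan import *
sx=np.array([np.cos(np.radians(7.2)),np.sin(np.radians(7.2)),0]);zz=np.array([0,0,1.])
tip=np.array([.5032,-.2722,.205]);root=np.array([.5375,-.2675,.17]);pd=(zz-sx)/2**.5
E_=np.array([-.0635,0,.019])
def tool(eye,deg):
    t=np.radians(deg);z=np.sin(t)*sx-np.cos(t)*zz;x=-(np.cos(t)*sx+np.sin(t)*zz);R=np.c_[x,np.cross(z,x),z];return eye-R@E_,R
A=tip+.022*pd
P=[("A0",*tool(A+[-.02,.05,.03],45)),("A",*tool(A,45)),("B",*tool(root+.012*pd,45)),("C",*tool(root+.012*pd+[0,0,-.003],72))]
seq(P)
E
```

```text
A0 TCP [ 0.4099 -0.2315  0.2191] shift [ 0.0362 -0.1138  0.0317] turn [-0.098 -0.781 -0.237]
A TCP [ 0.4299 -0.2815  0.1891] shift [ 0.0116 -0.0521  0.0308] turn [0. 0. 0.]
B TCP [ 0.4712 -0.2759  0.147 ] shift [0.0003 0.0004 0.0592] turn [0. 0. 0.]
C TCP [ 0.4917 -0.2733  0.121 ] shift [ 0.0038 -0.      0.033 ] turn [ 0.    -0.471 -0.   ]
```

```bash
python3 -m pendant '[[0.1,0.036,-0.03,0,-0.098,-0.781,-0.237],[0.1,0.036,-0.06,0.01,-0.098,-0.781,-0.237],[0.1,0.036,-0.114,0.032,-0.098,-0.781,-0.237],[0.1,0.036,-0.114,0.032,-0.098,-0.781,-0.237],[0.1,0.036,-0.114,0.032,-0.098,-0.781,-0.237]]'
python3 -m pendant '[[0.1,0,0,0,0,0,0]]'
```

```text
time_s: 9.45
position: [0.4573, -0.205, 0.2716]
tool_rot: [[-0.771, -0.054, 0.635], [-0.026, 0.998, 0.053], [-0.637, 0.024, -0.771]]
ft_force: [0.2, 0.8, -1.7]
grip_width: 0.0147
gripper_force: 42.0
time_s: 9.57
position: [0.4575, -0.2034, 0.2725]
tool_rot: [[-0.771, -0.06, 0.634], [-0.034, 0.998, 0.053], [-0.636, 0.019, -0.772]]
ft_force: [0.2, 0.3, -1.4]
grip_width: 0.0146
gripper_force: 42.0
```

```bash
cat > hang.py <<'E'
from plan import *
sx=np.array([np.cos(np.radians(7.2)),np.sin(np.radians(7.2)),0]);zz=np.array([0,0,1.])
tip=np.array([.5032,-.2722,.205]);root=np.array([.5375,-.2675,.17]);pd=(zz-sx)/2**.5
E_=np.array([-.0635,0,.019])
def tool(eye,deg):
    t=np.radians(deg);z=np.sin(t)*sx-np.cos(t)*zz;x=-(np.cos(t)*sx+np.sin(t)*zz);R=np.c_[x,np.cross(z,x),z];return eye-R@E_,R
A=tip+.022*pd
P=[("A0",*tool(A+[-.02,.05,.03],45)),("A",*tool(A,45)),("B",*tool(root+.012*pd,45)),("C",*tool(root+.012*pd+[0,0,-.003],72))]
E
python3 -c "
from hang import *
seq(P[:2])"
```

```text
A0 TCP [ 0.4099 -0.2315  0.2191] shift [ 0.0716 -0.0262  0.0096] turn [-0.03  -0.095 -0.062]
A TCP [ 0.4299 -0.2815  0.1891] shift [ 0.0116 -0.0521  0.0308] turn [0. 0. 0.]
```

```bash
python3 -m pendant '[[0.1,0.072,-0.026,0.01,-0.03,-0.095,-0.062],[0.1,0.072,-0.026,0.01,-0.03,-0.095,-0.062],[0.1,0.072,-0.026,0.01,-0.03,-0.095,-0.062],[0.1,0.072,-0.026,0.01,-0.03,-0.095,-0.062]]'
python3 -m pendant '[[0.1,0.006,-0.026,0.015,0,0,0],[0.1,0.012,-0.052,0.031,0,0,0],[0.1,0.012,-0.052,0.031,0,0,0],[0.1,0.012,-0.052,0.031,0,0,0]]'
python3 - <<'E'
from hang import *
seq(P[1:2])
o=env.observe();p=np.array(o["position"])+np.array(o["tool_rot"])@E_;print("eye model",p)
ims=[];V={"spreader_eye":[], "peg_tip":[],"peg_root":[]}
for c in ("scene","side"):
    im=env.get_image(c)
    for n,q in(("spreader_eye",p),("peg_tip",tip),("peg_root",root)):
        u=np.array(proj(im,q));r=env.tip_of(c,n);r=sorted(r,key=lambda r:np.linalg.norm(np.array(r["centre"])-u))[:1]
        print(c,n,u.round(1),[(np.round(k["centre"],1),round(k["conf"],2)) for k in r])
        if r:V[n].append((im,r[0]["centre"]))
    u=np.array(proj(im,tip)).astype(int);ims.append(cv2.resize(im["image"][u[1]-50:u[1]+50,u[0]-50:u[0]+50],(400,400),interpolation=cv2.INTER_CUBIC));print(c,"crop origin",u-50)
for n in V:
    if len(V[n])>1:print(n,tri(V[n]))
cv2.imwrite("pics/peg1.png",np.hstack(ims))
E
```

```text
time_s: 10.07
position: [0.4649, -0.1969, 0.2817]
tool_rot: [[-0.756, -0.073, 0.651], [-0.042, 0.997, 0.062], [-0.654, 0.019, -0.757]]
ft_force: [-0.1, -0.3, -0.4]
grip_width: 0.015
gripper_force: 42.0
time_s: 10.58
position: [0.4904, -0.2418, 0.2616]
tool_rot: [[-0.77, -0.058, 0.636], [-0.029, 0.998, 0.056], [-0.638, 0.025, -0.77]]
ft_force: [0.4, -0.3, -0.9]
grip_width: 0.015
gripper_force: 42.0
A TCP [ 0.4299 -0.2815  0.1891] shift [ 0.094  -0.0379  0.0151] turn [-0.027 -0.093 -0.067]
eye model [ 0.55139193 -0.23890935  0.28747956]
scene spreader_eye [231.6 126.6] [(array([230.4, 126.7]), 0.56)]
scene peg_tip [230.5 135.5] [(array([227.8, 134.1]), 0.92)]
scene peg_root [230.8 155.5] [(array([231.7, 155.4]), 0.84)]
scene crop origin [180  85]
side spreader_eye [406.  193.8] [(array([409.2, 193. ]), 0.74)]
side peg_tip [393.8 260.4] [(array([334.8, 209.9]), 0.27)]
side peg_root [404.8 266.9] [(array([406.7, 266. ]), 0.6)]
side crop origin [343 210]
spreader_eye [ 0.5544 -0.2412  0.2892]
peg_tip [ 0.4964 -0.2225  0.2518]
peg_root [ 0.5392 -0.2667  0.1713]
```

View pics/peg1.png

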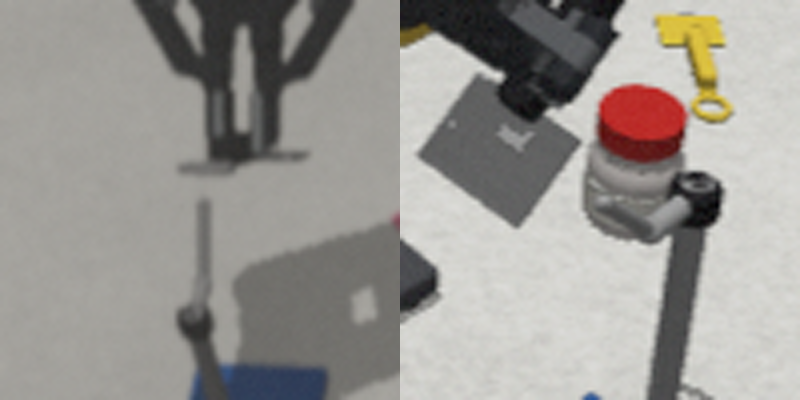

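The arm is not following: the last commands stalled at (.49,-.24,.26), so a joint limit is likely. I'll check the joints.

```bash
python3 - <<'E'
from hang import *
o=env.observe();print(np.round(o["q"],1),np.round(o["position"],3),o["time_s"])
seq(P[:1])
E
```

```text
[ -53.2   11.5   97.1   41.1   55.6 -165.2] [ 0.491 -0.242  0.262] 10.975
A0 TCP [ 0.4099 -0.2315  0.2191] shift [ 0.0891  0.0143 -0.0178] turn [-0.028 -0.092 -0.066]
```

Joint 6 sits at its limit of -165°, so this grasp heading only works with the spreader yawed the other way. The hole tolerates tilt and roll about the peg, so I'll fit a quick arm model and choose a reachable threading pose.

```bash
cat > kin.py <<'E'
from plan import *
from scipy.optimize import least_squares
D=[([57.221,21.807,74.336,0,83.858,-12.336],[.1921,.5153,.2483],None)]
o=env.observe();D.append((o["q"],o["position"],np.array(o["tool_rot"])))
rz=lambda a:Ro.from_euler('z',a,degrees=True).as_matrix()
ry=lambda a:Ro.from_euler('y',a,degrees=True).as_matrix()
def Rof(q,s4=1,s6=1,c=0):return rz(q[0])@ry(q[1]+q[2])@rz(s4*q[3])@ry(q[4])@rz(s6*q[5]+c)
def pos(q,k):
    h,L2,L3,d,off,e=k
    R1=rz(q[0]);a=np.radians(q[1]);b=np.radians(q[1]+q[2])
    w=np.array([L2*np.sin(a)+L3*np.sin(b)+e*np.cos(b),off,h+L2*np.cos(a)+L3*np.cos(b)-e*np.sin(b)])
    return R1@w+d*Rof(q)[:,2]
E
python3 - <<'E'
from kin import *
R0=np.array([[-.937,.349,0],[.349,.937,0],[0,0,-1]])
for s4 in(1,-1):
  for s6 in (1,-1):
    for c in(0,90,180,270):
      e=np.linalg.norm(Rof(D[0][0],s4,s6,c)-R0)+np.linalg.norm(Rof(D[1][0],s4,s6,c)-D[1][2])
      if e<1.2:print(s4,s6,c,e)
f=lambda k:np.r_[np.ravel([np.array(p)-pos(q,k) for q,p,_ in D]),.02*np.array([k[5],0])]
s=least_squares(f,[.3,.4,.4,.2,.1,0]);print(s.x.round(4),abs(f(s.x)).max(),D[1][0])
E
```

```text
1 1 90 0.0003912518178277693
[0.1155 0.5434 0.3475 0.2397 0.1177 0.0956] 0.001912130491577751 [ -53.22478498   11.49645496   97.09420032   41.1052885    55.64236869
 -165.20723411]
```

```bash
cat >> kin.py <<'E'
K=[.1155,.5434,.3475,.2397,.1177,.0956]
LO=np.array([-178,-50.7,12.7,-81,10,-165]);HI=np.array([178,133,142,261,163,165])
def ik(p,R,q0):
    def f(q):
        return np.r_[(pos(q,K)-p)*10,Ro.from_matrix(R.T@Rof(q,1,1,90)).as_rotvec()]
    s=least_squares(f,np.clip(q0,LO+1,HI-1),bounds=(LO,HI));return s.x.round(1),np.linalg.norm(s.fun)
def pose(eye,tilt,phi,E,az=7.2):
    ax=np.array([-np.sin(np.radians(az)),np.cos(np.radians(az)),0])
    x=-np.array([np.cos(np.radians(phi)),np.sin(np.radians(phi)),0]);z=np.array([0,0,-1.]);R=np.c_[x,np.cross(z,x),z]
    R=Ro.from_rotvec(-np.radians(tilt)*ax).as_matrix()@R   # swings tool z towards +az
    return eye-R@E,R
E
python3 - <<'E'
from kin import *
import hang
q0=env.observe()["q"];B=hang.root+.012*hang.pd
for t in(15,30,45):
  for phi in(7,-20,-45,-70,-90):
    a=ik(*pose(hang.A,t,phi,hang.E_),q0);b=ik(*pose(B,t,phi,hang.E_),a[0]);print(t,phi,a[0],round(a[1],3),b[0],round(b[1],3))
E
```

```text
15 7 [ -53.6   14.8   91.    14.2   67.3 -155.3] 0.0 [ -49.1   20.2   90.8   14.2   61.4 -152.1] 0.0
15 -20 [ -50.9   13.2   92.9   13.9   66.4 -125.6] 0.0 [ -46.4   18.8   92.6   13.9   60.3 -122.5] 0.0
15 -45 [-47.5  12.9  92.6  13.3  66.3 -97. ] 0.0 [-43.2  18.6  92.1  13.3  60.3 -93.9] 0.0
15 -70 [-44.   13.7  90.3  12.7  67.  -68. ] 0.0 [-40.   19.4  89.6  12.5  61.3 -65.1] 0.0
15 -90 [-41.8  15.   87.3  12.2  68.1 -45.4] 0.0 [-38.1  20.6  86.5  12.   62.7 -42.7] 0.0
30 7 [ -58.2   14.    98.6   27.8   58.1 -165. ] 0.085 [ -53.5   19.7   98.7   29.8   51.1 -165. ] 0.07
30 -20 [ -57.8   12.   102.4   32.9   56.6 -144.1] 0.0 [ -52.6   18.   102.3   34.8   49.1 -143.4] 0.0
30 -45 [ -54.4   10.9  102.1   32.    56.1 -115.1] 0.0 [ -49.3   17.   102.    33.8   48.6 -114.2] 0.0
30 -70 [-50.8  10.8  99.8  30.6  56.5 -85.1] 0.0 [-46.   16.9  99.5  31.9  49.2 -84.1] 0.0
30 -90 [-48.5  11.4  96.8  29.4  57.4 -61.4] 0.0 [-43.9  17.4  96.4  30.3  50.5 -60.2] 0.0
45 7 [ -58.8   14.7  102.5   35.    52.  -165. ] 0.298 [ -53.6   20.7  101.8   36.6   45.1 -165. ] 0.294
45 -20 [ -63.4   13.9  110.2   53.7   53.6 -165. ] 0.036 [ -57.    20.2  109.    56.8   46.4 -165. ] 0.062
45 -45 [ -61.1   12.1  111.3   55.8   52.6 -140.2] 0.0 [ -55.2   18.8  111.1   62.    45.2 -144.3] 0.0
45 -70 [ -57.7   10.7  109.2   54.1   52.3 -109.5] 0.0 [ -52.    17.3  109.    59.7   44.7 -113.2] 0.0
45 -90 [-55.4  10.3 106.3  52.2  52.6 -84.7] 0.0 [-50.   16.8 106.1  57.   45.1 -87.8] 0.0
```

```bash
python3 - <<'E'
from kin import *
import hang
B=hang.root+.012*hang.pd
S=[("up",*pose(hang.A+[-.02,0,.04],30,-20,hang.E_)),("A",*pose(hang.A,30,-20,hang.E_)),("B",*pose(B,30,-20,hang.E_)),("C",*pose(B+[0,0,-.003],38,-22,hang.E_))]
q=env.observe()["q"]
for s in S: q,e=ik(s[1],s[2],q);print(s[0],q,round(e,3))
seq(S)
E
```

```text
up [ -60.4    7.7  100.1   31.1   63.5 -142.5] 0.0
A [ -57.8   12.   102.4   32.9   56.6 -144.1] 0.0
B [ -52.6   18.   102.3   34.8   49.1 -143.4] 0.0
C [ -55.5   19.1  107.4   49.6   45.9 -156.9] 0.0
up TCP [ 0.4062 -0.2527  0.2488] shift [ 0.0736 -0.006  -0.0442] turn [0.021 0.17  0.404]
A TCP [ 0.4262 -0.2527  0.2088] shift [ 0.0014 -0.0035  0.0446] turn [0. 0. 0.]
B TCP [ 0.4675 -0.2471  0.1667] shift [-0.0132  0.0072  0.0573] turn [0. 0. 0.]
C TCP [ 0.4703 -0.2448  0.1563] shift [0.0032 0.0006 0.0105] turn [-0.066 -0.123  0.035]
```

```bash
python3 -m pendant '[[0.1,0.074,-0.006,-0.044,0.021,0.17,0.404],[0.1,0.074,-0.006,-0.044,0.021,0.17,0.404],[0.1,0.074,-0.006,-0.044,0.021,0.17,0.404],[0.1,0.074,-0.006,-0.044,0.021,0.17,0.404],[0.1,0.074,-0.006,-0.044,0.021,0.17,0.404]]'
python3 - <<'E'
from kin import *
import hang
B=hang.root+.012*hang.pd
o=env.observe();print(np.round(o["q"],2).tolist(),np.round(pos(o["q"],K),4),np.round(o["position"],4))
seq([("A",*pose(hang.A,30,-20,hang.E_))])
E
```

```text
time_s: 11.6
position: [0.4062, -0.2526, 0.2481]
tool_rot: [[-0.822, 0.279, 0.497], [0.356, 0.933, 0.063], [-0.445, 0.229, -0.866]]
ft_force: [0.1, 0.7, -1.0]
grip_width: 0.0145
gripper_force: 42.0
[-60.48, 7.74, 100.18, 31.19, 63.47, -142.67] [ 0.406  -0.2526  0.2485] [ 0.4062 -0.2526  0.2481]
A TCP [ 0.4262 -0.2527  0.2088] shift [ 0.0011 -0.0035  0.044 ] turn [0.001 0.    0.002]
```

The arm model matches (sub-mm). Moving to A and checking the eye against the peg.

```bash
python3 -m pendant '[[0.1,0.001,-0.0035,0.022,0,0,0],[0.1,0.001,-0.0035,0.044,0,0,0],[0.1,0.001,-0.0035,0.044,0,0,0],[0.1,0.001,-0.0035,0.044,0,0,0]]'
python3 - <<'E'
from kin import *
import hang
o=env.observe();p=np.array(o["position"])+np.array(o["tool_rot"])@hang.E_;print("eye model",p,hang.A)
ims=[];V=[]
for c in ("scene","side"):
    im=env.get_image(c)
    for n,q in(("spreader_eye",p),("peg_tip",hang.tip)):
        u=np.array(proj(im,q));r=env.tip_of(c,n);r=sorted(r,key=lambda r:np.linalg.norm(np.array(r["centre"])-u))[:1]
        print(c,n,u.round(1),[(np.round(k["centre"],1),round(k["conf"],2)) for k in r])
        if r and n[0]=="s":V.append((im,r[0]["centre"]))
    u=np.array(proj(im,hang.tip)).astype(int);ims.append(cv2.resize(im["image"][u[1]-40:u[1]+40,u[0]-40:u[0]+40],(400,400),interpolation=cv2.INTER_CUBIC));print(c,"crop origin",u-40)
print(tri(V))
cv2.imwrite("pics/peg2.png",np.hstack(ims))
E
```

```text
time_s: 12.1
position: [0.4261, -0.2531, 0.2094]
tool_rot: [[-0.821, 0.28, 0.497], [0.356, 0.932, 0.063], [-0.445, 0.229, -0.866]]
ft_force: [-0.4, -0.2, -0.7]
grip_width: 0.0144
gripper_force: 42.0
eye model [ 0.48772717 -0.2744899   0.2212841 ] [ 0.48776632 -0.27414973  0.22055635]
scene spreader_eye [230.2 126.3] [(array([229.3, 125.7]), 0.57)]
scene peg_tip [230.5 135.5] [(array([231.1, 134.6]), 0.67)]
scene crop origin [190  95]
side spreader_eye [388.5 257.1] [(array([391.7, 255.5]), 0.81)]
side peg_tip [393.8 260.4] [(array([393.7, 259.7]), 0.61)]
side crop origin [353 220]
[ 0.4903 -0.2764  0.2247]
```

View pics/peg2.png

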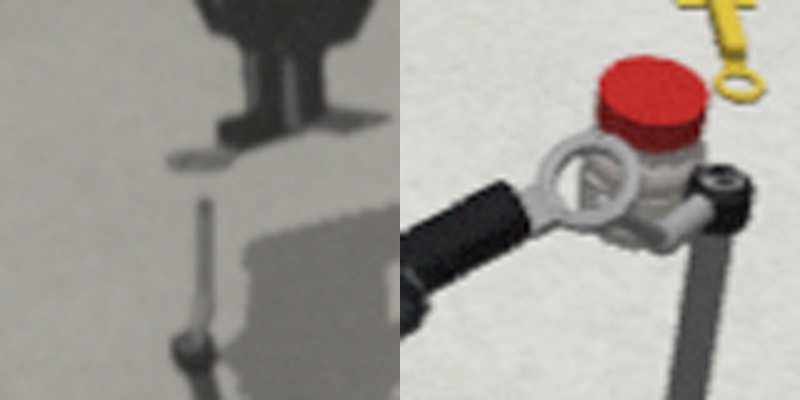

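In the side crop the eye ring is centred at (391,256) with the peg visible through its hole. In the scene crop the ring is at (230,127), directly above the tip at (231,135). I'll apply a 2 mm correction and thread it halfway.

```bash
python3 -m pendant '[[0.1,0.0024,0.0004,0.0005,0,0,0],[0.1,-0.001,0.0023,0.015,0,0,0],[0.1,-0.0042,0.0041,0.029,0,0,0],[0.1,-0.0042,0.0041,0.029,0,0,0]]'
python3 - <<'E'
from kin import *
import hang
ims=[]
for c in ("scene","side"):
    im=env.get_image(c);u=np.array(proj(im,hang.tip)).astype(int);ims.append(cv2.resize(im["image"][u[1]-40:u[1]+40,u[0]-40:u[0]+40],(400,400),interpolation=cv2.INTER_CUBIC))
cv2.imwrite("pics/peg3.png",np.hstack(ims))
E
```

```text
time_s: 12.9
position: [0.4456, -0.2482, 0.1853]
tool_rot: [[-0.823, 0.28, 0.495], [0.357, 0.932, 0.065], [-0.443, 0.23, -0.866]]
ft_force: [-0.7, 0.1, -0.3]
grip_width: 0.0154
gripper_force: 42.0
```

View pics/peg3.png

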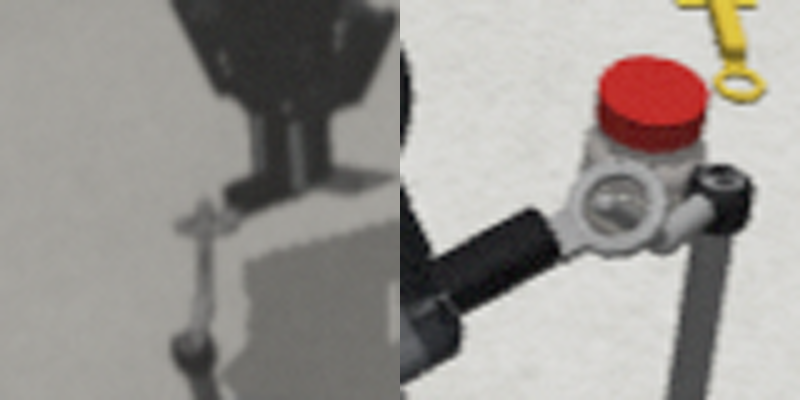

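The peg tip shows through and above the ring in the scene crop at (204,203), so it is threaded. I'll go on to the root and tilt.

```bash
python3 -m pendant '[[0.1,-0.0033,0.0018,0.0147,0,0,0],[0.1,-0.0066,0.0037,0.0293,0,0,0],[0.1,-0.0066,0.0037,0.0293,0,0,0]]'
python3 -m pendant '[[0.1,0.0032,0.0006,0.0105,-0.066,-0.123,0.035],[0.1,0.0032,0.0006,0.0105,-0.066,-0.123,0.035],[0.1,0.0032,0.0006,0.0105,-0.066,-0.123,0.035]]'
python3 - <<'E'
from kin import *
import hang
o=env.observe();p=np.array(o["position"])+np.array(o["tool_rot"])@hang.E_;print(p,hang.root,o["time_s"],np.round(o["q"],1))
E
```

```text
time_s: 13.38
position: [0.4665, -0.2453, 0.1638]
tool_rot: [[-0.822, 0.28, 0.495], [0.357, 0.932, 0.065], [-0.443, 0.23, -0.866]]
ft_force: [-0.0, -1.0, -0.8]
grip_width: 0.015
gripper_force: 42.0
time_s: 13.75
position: [0.4689, -0.2439, 0.155]
tool_rot: [[-0.745, 0.272, 0.609], [0.397, 0.915, 0.077], [-0.536, 0.299, -0.789]]
ft_force: [0.8, -0.6, -1.1]
grip_width: 0.0149
gripper_force: 42.0
[ 0.52777697 -0.2676686   0.17406287] [ 0.5375 -0.2675  0.17  ] 13.75 [ -55.6   19.4  107.2   49.5   45.9 -156.9]
```

```bash
python3 -m pendant '[[0.5,0,0,0,0,0,0],[0.5,0,0,0,0,0,0],[0.5,0,0,0,0,0,0]]'
python3 -m pendant '[[0.5,0,0,-0.03,0,0,0],[0.5,0,0,-0.07,0,0,0],[0.5,0,0,-0.11,0,0,0],[0.5,0,0,-0.11,0,0,0]]'
python3 - <<'E'
from kin import *
import hang
hang.root
V=[];ims=[]
for c in ("scene","side"):
    im=env.get_image(c);t=hang.root-[0,0,.06];u=np.array(proj(im,t)).astype(int);ims.append(cv2.resize(im["image"][u[1]-50:u[1]+50,u[0]-50:u[0]+50],(400,400),interpolation=cv2.INTER_CUBIC))
    for n,q in (("spreader_eye",hang.root),("spreader",hang.root-[0,0,.055])):
        u=np.array(proj(im,q));r=env.tip_of(c,n);print(c,n,u.round(1),[(np.round(k["centre"],1),round(k["conf"],2)) for k in sorted(r,key=lambda r:np.linalg.norm(np.array(r["centre"])-u))[:1]])
cv2.imwrite("pics/peg4.png",np.hstack(ims));print(env.observe()["time_s"])
E
```

```text
time_s: 14.12
position: [0.469, -0.2435, 0.1548]
tool_rot: [[-0.744, 0.271, 0.611], [0.397, 0.914, 0.078], [-0.538, 0.3, -0.788]]
ft_force: [-0.0, -0.1, -0.8]
grip_width: 0.0426
gripper_force: 0.0
time_s: 14.62
position: [0.4011, -0.2529, 0.2432]
tool_rot: [[-0.742, 0.273, 0.612], [0.397, 0.915, 0.073], [-0.54, 0.297, -0.787]]
ft_force: [0.5, -0.1, -1.4]
grip_width: 0.0429
gripper_force: 0.0
scene spreader_eye [230.8 155.5] [(array([229.9, 161.9]), 0.66)]
scene spreader [234.8 169.8] [(array([231.1, 174.6]), 0.55)]
side spreader_eye [404.8 266.9] [(array([411.7, 262.4]), 0.61)]
side spreader [401.1 291.9] [(array([405.4, 289.5]), 0.57)]
14.925
```

View pics/peg4.png

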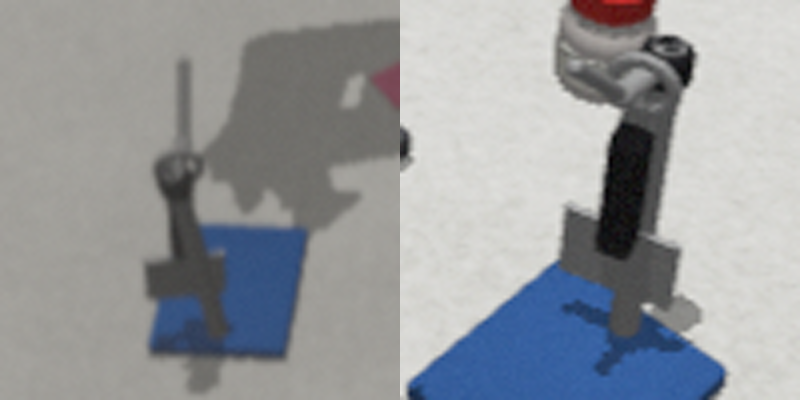

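The spreader hangs on the peg: the eye is round the peg root and the body is vertical with the blade above the blue base. Now for the cap plate.

```bash
cat >> plan.py <<'E'
def down(p,ang):
    a=np.radians(ang);x=np.array([np.cos(a),np.sin(a),0]);z=np.array([0,0,-1.]);return np.array(p),np.c_[x,np.cross(z,x),z]
E
python3 - <<'E'
from kin import *
S=[("m1",*down([.42,-.1,.3],135)),("m2",*down([.46,.27,.28],108))]
q=env.observe()["q"]
for s in S: q,e=ik(s[1],s[2],q);print(s[0],q,round(e,3))
seq(S)
E
```

```text
m1 [-29.2   7.8  85.3  -0.   86.9 -74.2] 0.0
m2 [17.7 19.  73.3  0.  87.7 -0.3] 0.0
m1 TCP [ 0.42 -0.1   0.3 ] shift [ 0.015   0.1615 -0.0239] turn [0.437 0.504 0.387]
m2 TCP [0.46 0.27 0.28] shift [0.2333 0.2899 0.02  ] turn [0.    0.    0.471]
```

```bash
python3 -m pendant '[[0.6,0.015,0.04,-0.05,0.437,0.504,0.387],[0.6,0.015,0.1,-0.05,0.437,0.504,0.387],[0.6,0.015,0.1615,-0.024,0.437,0.504,0.387],[0.6,0.015,0.1615,-0.024,0.437,0.504,0.387],[0.6,0.015,0.1615,-0.024,0.437,0.504,0.387]]'
python3 -m pendant '[[0.6,0.233,0.29,0.02,0,0,0.471],[0.6,0.233,0.29,0.02,0,0,0.471],[0.6,0.233,0.29,0.02,0,0,0.471],[0.6,0.233,0.29,0.02,0,0,0.471],[0.6,0.233,0.29,0.02,0,0,0.471]]'
python3 -m pendant '[[0.6,0,0,0,0,0,0],[0.6,0,0,0,0,0,0]]'
python3 - <<'E'
from kin import *
from look import look
o=env.observe();print(np.round(o["q"],1),np.round(o["tool_rot"],3).tolist())
im=look("wrist",["cap_plate","cap_grip"],"w3.png")
r=env.trace("wrist","cap_plate");print([x["conf"] for x in r],[np.round(x["bbox"]) for x in r])
m=r[0]["mask"].astype(np.uint8);np.save("m.npy",m)
print(cv2.minAreaRect(max(cv2.findContours(m,0,2)[0],key=cv2.contourArea)))
g=cv2.cvtColor(im["image"],cv2.COLOR_BGR2GRAY)
b=((g<50)&(m>0)).astype(np.uint8);c=max(cv2.findContours(b,0,2)[0],key=cv2.contourArea);rr=cv2.minAreaRect(c);bx=cv2.boxPoints(rr);print("handle",rr)
print([atz(im,p,.048)[:2].tolist() for p in bx],atz(im,rr[0],.048))
E
```

```text
time_s: 15.55
position: [0.4201, -0.0982, 0.3009]
tool_rot: [[-0.726, 0.686, 0.043], [0.687, 0.727, -0.0], [-0.031, 0.029, -0.999]]
ft_force: [0.3, -1.3, 0.3]
grip_width: 0.0514
gripper_force: 0.0
time_s: 16.18
position: [0.4433, 0.1822, 0.2863]
tool_rot: [[-0.336, 0.941, 0.046], [0.942, 0.337, 0.001], [-0.014, 0.044, -0.999]]
ft_force: [1.0, -0.1, 0.0]
grip_width: 0.0512
gripper_force: 0.0
time_s: 16.42
position: [0.4434, 0.1798, 0.2864]
tool_rot: [[-0.337, 0.94, 0.046], [0.941, 0.337, 0.001], [-0.015, 0.043, -0.999]]
ft_force: [-0.3, -0.7, -0.0]
grip_width: 0.0514
gripper_force: 0.0
[  8.   11.9  82.3  -0.3  83.1 -11.7] [[-0.337, 0.94, 0.046], [0.941, 0.337, 0.001], [-0.015, 0.043, -0.999]]
wrist cap_plate [([367.2, 78.9], 0.69, [0.4791, 0.3066])]
wrist cap_grip [([366.0, 76.0], 0.74, [0.4702, 0.3032])]
[0.84] [array([369.,  74.,  69., 124.])]
((365.8873596191406, 75.81549835205078), (65.94727325439453, 124.98006439208984), 2.2906100749969482)
handle ((367.8984680175781, 75.3692626953125), (14.706182479858398, 81.9518814086914), 4.666858196258545)
[[0.4758, 0.258], [0.4503, 0.341], [0.4661, 0.3456], [0.4928, 0.2626]] [0.4708 0.3033 0.048 ]
```

```bash
python3 -c "
from kin import *
seq([('n',*down([.471,.302,.16],107.4))])"
```

```text
n TCP [0.471 0.302 0.16 ] shift [0.1091 0.0613 0.1283] turn [0.045 0.014 0.037]
```

```bash
python3 -m pendant '[[0.6,0.109,0.061,0.128,0.045,0.014,0.037],[0.6,0.109,0.061,0.128,0.045,0.014,0.037],[0.6,0.109,0.061,0.128,0.045,0.014,0.037],[0.6,0.109,0.061,0.128,0.045,0.014,0.037],[0.6,0.109,0.061,0.128,0.045,0.014,0.037]]'
python3 - <<'E'
from kin import *
from look import look
o=env.observe();print(np.round(o["tool_rot"],3).tolist())
im=look("wrist",["cap_plate","cap_grip"],"w4.png")
r=env.trace("wrist","cap_plate");print([x["conf"] for x in r],[np.round(x["bbox"]) for x in r])
m=r[0]["mask"].astype(np.uint8)
g=cv2.cvtColor(im["image"],cv2.COLOR_BGR2GRAY)
b=((g<50)&(m>0)).astype(np.uint8);c=max(cv2.findContours(b,0,2)[0],key=cv2.contourArea);rr=cv2.minAreaRect(c);bx=cv2.boxPoints(rr);print("handle",rr)
print([atz(im,p,.048)[:2].tolist() for p in bx],atz(im,rr[0],.048))
for row in range(20,260,30):
    c=np.nonzero(b[row])[0]
    if len(c):print(row,c.min(),c.max(),len(c),atz(im,((c.min()+c.max()+1)/2,row),.048)[:2])
E
```

```text
time_s: 17.25
position: [0.4708, 0.3022, 0.1611]
tool_rot: [[-0.3, 0.954, 0.001], [0.954, 0.3, 0.0], [0.0, 0.001, -1.0]]
ft_force: [-0.3, 0.6, 0.9]
grip_width: 0.0514
gripper_force: 0.0
[[-0.3, 0.954, 0.001], [0.954, 0.3, 0.0], [0.0, 0.001, -1.0]]
wrist cap_plate [([325.1, 184.0], 0.64, [0.4771, 0.3062])]
wrist cap_grip [([322.1, 195.0], 0.69, [0.4737, 0.3051])]
[0.66] [array([320., 184.,  85., 154.])]
handle ((321.0, 196.0), (102.0, 18.0), 90.0)
[[0.4527, 0.3441], [0.4664, 0.3483], [0.4939, 0.2642], [0.4789, 0.2595]] [0.4723 0.3061 0.048 ]
170 313 330 18 [0.4664 0.3273]
200 313 330 18 [0.4742 0.303 ]
230 314 330 17 [0.4828 0.2775]
```

```bash
python3 -m pendant '[[0.6,0.001,0.003,0.06,0,0,-0.005],[0.6,0.001,0.003,0.1,0,0,-0.005],[0.6,0.001,0.003,0.122,0,0,-0.005],[0.6,0.001,0.003,0.122,0,0,-0.005]]'
python3 -m pendant '[[0.1,0,0,0,0,0,0],[0.1,0,0,0,0,0,0],[0.1,0,0,0,0,0,0],[0.1,0,0,0,0,0,0],[0.1,0,0,0,0,0,0]]' 100
python3 -m pendant '[[0.1,0,0,-0.02,0,0,0],[0.1,0,0,-0.06,0,0,0],[0.1,0,0,-0.12,0,0,0],[0.1,0,0,-0.14,0,0,0],[0.1,0,0,-0.14,0,0,0]]'
python3 - <<'E'
from kin import *
seq([("over",*down([.5056,-.0298,.18],90))])
E
```

```text
time_s: 17.95
position: [0.4725, 0.3043, 0.0378]
tool_rot: [[-0.305, 0.952, -0.002], [0.952, 0.305, -0.0], [0.0, -0.002, -1.0]]
ft_force: [0.9, -0.0, 0.3]
grip_width: 0.0513
gripper_force: 0.0
time_s: 18.58
position: [0.4733, 0.3051, 0.04]
tool_rot: [[-0.306, 0.952, 0.002], [0.952, 0.306, 0.001], [0.0, 0.002, -1.0]]
ft_force: [-1.1, -1.0, 7.3]
grip_width: 0.0144
gripper_force: 98.3
time_s: 19.2
position: [0.473, 0.305, 0.1799]
tool_rot: [[-0.306, 0.952, 0.003], [0.952, 0.306, 0.001], [0.001, 0.003, -1.0]]
ft_force: [0.2, -0.6, -3.7]
grip_width: 0.0143
gripper_force: 98.5
over TCP [ 0.5056 -0.0298  0.18  ] shift [-0.3287 -0.0715 -0.0005] turn [ 0.003 -0.001  0.311]
```

```bash
python3 - <<'E'
from kin import *
o=env.observe();p=np.array(o["position"]);R=np.array(o["tool_rot"])
im=env.get_image("wrist");g=cv2.cvtColor(im["image"],cv2.COLOR_BGR2GRAY);cv2.imwrite("pics/w5.png",im["image"])
print([proj(im,p+R@np.array(v)) for v in([.06,0,.0215],[.072,.038,.0215],[.072,-.038,.0215],[.02,.038,.0215])])
r=env.trace("wrist","cap_plate");print([x["conf"] for x in r],[np.round(x["bbox"]) for x in r])
def tf(uv,zt): 
    q=atz(im,uv,p[2]-zt)-p; return (R.T@q*1000).round(1)[:2]
if r:
    m=r[0]["mask"]
    for row in range(80,260,12):
        c=np.nonzero(m[row])[0]
        if len(c):print(row,c.min(),c.max(),tf((c.min(),row),.0215),tf((c.max()+1,row),.0215))
    for col in range(240,400,20):
        c=np.nonzero(m[:,col])[0]
        if len(c):print("col",col,c.min(),tf((col,c.min()),.0215))
u=np.array(proj(im,p+R@np.array([.06,0,.0215]))).astype(int)
print(u);print(g[u[1]-26:u[1]+28:3,u[0]-27:u[0]+28:3])
E
```

```text
[[np.float64(318.02055488842075), np.float64(135.12531747040725)], [np.float64(398.43622126979955), np.float64(109.2506778095811)], [np.float64(237.6044875414135), np.float64(109.29211204138717)], [np.float64(391.00150032266777), np.float64(213.31293769424795)]]
[0.92] [array([317., 226., 157., 226.])]
116 238 396 [ 68.9 -38. ] [69.  37.6]
128 239 395 [ 63.4 -38. ] [63.3 37.5]
140 240 394 [ 57.7 -37.9] [57.7 37.4]
152 241 393 [ 51.9 -37.8] [51.8 37.4]
164 242 393 [ 45.9 -37.7] [45.9 37.8]
176 243 392 [ 39.9 -37.7] [39.8 37.7]
188 244 391 [ 33.7 -37.6] [33.5 37.6]
200 245 391 [ 27.2 -37.5] [27.2 38.1]
212 245 389 [ 20.8 -37.9] [20.7 37.5]
224 246 388 [ 14.1 -37.9] [14.  37.4]
236 247 388 [  7.3 -37.8] [ 7.2 37.9]
248 248 387 [  0.3 -37.7] [ 0.2 37.7]
col 240 115 [ 69.4 -37. ]
col 260 115 [ 69.4 -27.5]
col 280 114 [ 69.8 -18. ]
col 300 114 [69.8 -8.6]
col 320 114 [69.8  1. ]
col 340 114 [69.8 10.4]
col 360 114 [69.8 20. ]
col 380 113 [70.3 29.4]
[318 135]
[[215 215 212 216 207 204 206 213 214 209 213 214 213 213 212 207 214 212
  206]
 [216 213 215 215 214 211 210 213 215 211 215 211 2
[... 626 characters left out ...]
 141 141 138 135 138 139 148 200 205 206 201
  204]
 [209 205 208 214 173 110 138 144 141 138 137 137 135 139 196 207 207 201
  201]
 [207 207 209 213 183 123 119 144 137 141 140 143 104 152 199 207 206 201
  203]
 [207 207 207 213 206 147  83 124 142 138 136 107 108 159 201 208 205 201
  201]
 [208 206 208 213 209 171 137  84  82  85  88 103 156 193 202 207 204 200
  199]
 [206 207 206 212 210 209 170 150 133 127 149 162 195 201 196 206 202 199
  200]
 [209 205 203 210 210 207 205 202 182 178 189 207 203 198 193 205 202 200
  200]
 [205 205 206 211 209 207 203 203 203 202 211 207 202 200 200 205 202 202
  201]
 [205 207 202 211 206 206 205 203 202 204 211 208 201 200 200 205 202 199
  201]]
```

The plate hangs square in the hand: its width reads ±37.8 mm, and the plate centre is 1.9 mm back along tool x (the +60 hole appears at tool x 58.2 mm). I'll move over the filler, offset in −y so the wrist camera can see the left dowel tip.

```bash
python3 -m pendant '[[0.1,-0.375,-0.0835,0,0,0,0.311],[0.1,-0.375,-0.0835,0,0,0,0.311],[0.1,-0.375,-0.0835,0,0,0,0.311],[0.1,-0.375,-0.0835,0,0,0,0.311],[0.1,-0.375,-0.0835,0,0,0,0.311]]'
python3 -c "
from kin import *
seq([('over',*down([.5057,-.073,.155],90))])"
```

```text
time_s: 19.92
position: [0.5008, -0.0082, 0.1768]
tool_rot: [[-0.0, 1.0, -0.003], [1.0, 0.0, 0.001], [0.001, -0.003, -1.0]]
ft_force: [0.9, -0.1, -3.7]
grip_width: 0.0139
gripper_force: 98.5
over TCP [ 0.5057 -0.073   0.155 ] shift [-0.0648  0.005   0.0217] turn [-0.003 -0.001  0.   ]
```

```bash
python3 -m pendant '[[0.1,-0.065,0.005,0.022,0,0,0],[0.1,-0.065,0.005,0.022,0,0,0],[0.1,-0.065,0.005,0.022,0,0,0],[0.1,-0.065,0.005,0.022,0,0,0]]'
python3 - <<'E'
from kin import *
o=env.observe();p=np.array(o["position"]);R=np.array(o["tool_rot"])
im=env.get_image("wrist");g=cv2.cvtColor(im["image"],cv2.COLOR_BGR2GRAY);cv2.imwrite("pics/w6.png",im["image"])
print(p.round(4),R.round(4).tolist(),"expected",proj(im,[.506,.0302,.075]))
for n in("dowel_left","dowel_right","body_top"):
    print(n,[(np.round(r["centre"],1),round(r["conf"],2),atz(im,r["centre"],.05 if n[0]=="b" else .075)) for r in env.tip_of("wrist",n)])
u=np.array(proj(im,[.506,.0302,.075])).astype(int);print(u);print(g[max(0,u[1]-30):u[1]+30:3,u[0]-30:u[0]+31:3])
for c in("scene","side"):
    env.get_image(c);print(c,[(r["centre"],r["conf"]) for r in env.tip_of(c,"dowel_left")])
E
```

```text
time_s: 20.42
position: [0.5063, -0.07, 0.1561]
tool_rot: [[-0.002, 1.0, -0.001], [1.0, 0.002, 0.001], [0.001, -0.001, -1.0]]
ft_force: [-0.3, 0.7, -4.1]
grip_width: 0.0142
gripper_force: 98.3
[ 0.5063 -0.07    0.1561] [[-0.0016, 1.0, -0.0008], [1.0, 0.0016, 0.0007], [0.0007, -0.0008, -1.0]] expected [np.float64(318.3571567725552), np.float64(63.80106407278248)]
dowel_left [(array([318.1,  58.1]), 0.56, array([0.5058, 0.0335, 0.075 ]))]
dowel_right []
body_top [(array([320.8, 152.4]), 0.95, array([ 0.508 , -0.0296,  0.05  ]))]
[318  63]
[[ 88  89  90  85  87  89  89  89  90  90  89  89  87  88  89  86  90  90
   87  87  87]
 [ 88  90  91  87  91  85  89  88  91  90  89  90  87  88  89  85  90  92
   88  86  90]
 [ 87  85  90  90  89  89  88  86  89  87  88  89  88  86  90  89  90  89
   88  87  87]
 [ 91  88  91  88  89  89  88  88  89  90  90  90  88  88  87  86  89  93
   89  89  87]
 [ 92  90  92  88  89  88  88  87  89  92  91  88  88  88  90  88  90  93
   88  88  88]
 [ 93  92  94  88  87  87  89  88  89  89  88  89  89  90  90  87  93  91
   90  89  87]
 [185 184 178 183 188 1
[... 584 characters left out ...]

  185 180 181]
 [191 189 185 188 195 190 188 185 187 114  76  73  97 124 127 187 189 189
  185 179 182]
 [191 191 189 188 195 190 188 187 189 183 179 178 130 187 184 187 189 191
  187 181 181]
 [120 185 186 188 194 189 189 187 187 184 188 184 191 188 183 187 191 187
  186 180 182]
 [122 121 123 122 130 177 173 182 188 184 185 186 191 189 185 189 189 190
  187 180 180]
 [122 120 123 121 124 123 120 155 173 172 186 188 191 187 183 189 190 190
  186 183 181]
 [ 83 103 121 123 126 120 117  82 111 119 171 175 190 167 135 176 194 188
  186 182 150]
 [147 142  97 121 123 114 125 150 132 108 120 127 155 188 210 177 182 190
  187 127 209]]
scene [([351.5, 183.5], 0.88)]
side [([282.7, 231.3], 0.56)]
```

```bash
python3 - <<'E'
from kin import *
from scipy.optimize import minimize
im=env.get_image("wrist");g=cv2.cvtColor(im["image"],cv2.COLOR_BGR2GRAY).astype(float)
print(g[52:78,308:334:1].astype(int)[::2].tolist())
# silhouette match: darkness weight; shadow (115-130) neutral
W=np.where(g<112,1.,np.where(g<135,.0,np.where(g<165,0.1,-1.)))
def sil(x,y):
    M=np.zeros(g.shape,np.uint8)
    P=[]
    for z,r in((.05,.005),(.066,.005),(.070,.0042),(.073,.0028),(.075,.0005)):
        for a in np.arange(0,6.28,.2):P.append(proj(im,[x+r*np.cos(a),y+r*np.sin(a),z]))
    h=cv2.convexHull((np.array(P)*16).astype(np.int32));cv2.fillConvexPoly(M,h,1,shift=4);return M
best=sorted(((W*sil(x,y)).sum()-((W>.5)[45:85,300:340]*(1-sil(x,y)[45:85,300:340])).sum()*.5,x,y) for x in np.arange(.502,.5111,.0005) for y in np.arange(.026,.0371,.0005))[::-1][:12]
for b in best:print(np.round(b,4))
E
```

```text
[[186, 184, 182, 186, 184, 182, 179, 180, 182, 182, 182, 182, 183, 183, 185, 190, 186, 185, 184, 185, 182, 180, 184, 185, 186, 186], [187, 187, 184, 185, 185, 183, 178, 175, 172, 166, 146, 144, 159, 168, 176, 184, 186, 187, 183, 185, 183, 181, 181, 180, 183, 186], [187, 184, 184, 187, 186, 175, 145, 118, 111, 112, 113, 111, 108, 106, 107, 125, 158, 178, 185, 184, 181, 181, 181, 185, 186, 185], [186, 183, 188, 183, 166, 128, 110, 112, 120, 127, 151, 155, 136, 115, 104, 101, 97, 124, 166, 184, 182, 182, 184, 183, 186, 185], [187, 185, 183, 181, 145, 112, 114, 120, 125, 151, 181, 190, 179, 140, 108, 101, 96, 97, 148, 171, 177, 182, 183, 183, 184, 185], [188, 186, 184, 169, 128, 108, 112, 117, 120, 123, 133, 142, 122, 106, 101, 101, 95, 87, 95, 119, 160, 178, 183, 183, 184, 187], [187, 184, 185, 182, 136, 102, 106, 112, 114, 114, 113, 112, 105, 103, 99, 97, 89, 84, 103, 118, 122, 131, 164, 184, 185, 185], [186, 185, 184, 182, 147, 102, 91, 98, 101, 105, 106, 104, 101, 99, 92, 87, 83, 85, 110, 122, 120, 126, 163, 184, 187, 188], [189, 184, 185, 184, 159, 115, 83, 85, 86, 87, 90, 90, 86, 8
[... 242 characters left out ...]
100, 110, 109, 116, 126, 163, 180, 181, 179, 177, 181, 186, 189, 190], [188, 185, 185, 189, 186, 183, 182, 186, 184, 183, 182, 181, 182, 181, 160, 145, 146, 171, 185, 188, 183, 181, 183, 186, 190, 187], [186, 186, 185, 188, 188, 182, 185, 185, 188, 186, 187, 185, 185, 186, 189, 190, 191, 188, 187, 185, 184, 183, 185, 184, 187, 186]]
[7.09e+01 5.07e-01 3.15e-02]
[6.99e+01 5.07e-01 3.10e-02]
[6.740e+01 5.075e-01 3.100e-02]
[6.730e+01 5.075e-01 3.150e-02]
[6.210e+01 5.065e-01 3.150e-02]
[6.07e+01 5.07e-01 3.20e-02]
[5.890e+01 5.075e-01 3.200e-02]
[5.880e+01 5.065e-01 3.100e-02]
[5.83e+01 5.07e-01 3.05e-02]
[5.76e+01 5.08e-01 3.10e-02]
[5.74e+01 5.08e-01 3.15e-02]
[5.440e+01 5.075e-01 3.050e-02]
```

```bash
python3 -m pendant '[[0.1,0.043,0.0007,0.01,0,0,0],[0.1,0.043,0.0007,0.036,0,0,0],[0.1,0.043,0.0007,0.036,0,0,0],[0.1,0.043,0.0007,0.036,0,0,0]]'
python3 -m pendant '[[0.1,0,0,0.005,0,0,0],[0.1,0,0,0.01,0,0,0],[0.1,0,0,0.014,0,0,0],[0.1,0,0,0.014,0,0,0]]'
```

```text
time_s: 21.38
position: [0.5076, -0.0287, 0.121]
tool_rot: [[0.0, 1.0, 0.001], [1.0, -0.0, -0.0], [-0.0, 0.001, -1.0]]
ft_force: [0.6, 0.6, -3.1]
grip_width: 0.014
gripper_force: 98.4
time_s: 21.88
position: [0.5072, -0.0277, 0.106]
tool_rot: [[0.0, 1.0, -0.0], [1.0, -0.0, 0.002], [0.002, -0.0, -1.0]]
ft_force: [0.4, 4.8, -4.3]
grip_width: 0.0143
gripper_force: 98.4
```

Both dowels have entered (underside at about 66 mm, no vertical resistance). A slight +y force says to shift about 1 mm in +y.

```bash
python3 -m pendant '[[0.1,0.001,0,0,0,0,0],[0.1,0.001,0,0.005,0,0,0],[0.1,0.001,0,0.01,0,0,0],[0.1,0.001,0,0.01,0,0,0]]'
```

```text
time_s: 22.38
position: [0.5071, -0.0271, 0.0956]
tool_rot: [[0.0, 1.0, -0.001], [1.0, -0.0, 0.001], [0.001, -0.001, -1.0]]
ft_force: [2.3, 4.1, -6.5]
grip_width: 0.0143
gripper_force: 98.2
```

```bash
python3 -m pendant '[[0.1,0.0008,0.0004,0.002,0,0,0],[0.1,0.0008,0.0004,0.004,0,0,0],[0.1,0.0008,0.0004,0.007,0,0,0],[0.1,0.0008,0.0004,0.007,0,0,0]]'
python3 -m pendant '[[0.1,0,0,0.002,0,0,0],[0.1,0,0,0.004,0,0,0],[0.1,0,0,0.004,0,0,0]]'
```

```text
time_s: 22.88
position: [0.5076, -0.0268, 0.0896]
tool_rot: [[-0.0, 1.0, -0.0], [1.0, 0.0, -0.0], [-0.0, -0.0, -1.0]]
ft_force: [-1.9, -1.2, 3.8]
grip_width: 0.0142
gripper_force: 99.6
time_s: 23.25
position: [0.5076, -0.0268, 0.0858]
tool_rot: [[-0.0, 1.0, 0.0], [1.0, 0.0, -0.001], [-0.001, 0.0, -1.0]]
ft_force: [-4.2, -2.0, 7.7]
grip_width: 0.0142
gripper_force: 100.2
```

```bash
python3 -m pendant '[[0.1,0,-0.0004,0.0015,0,0,0],[0.1,0,-0.0004,0.003,0,0,0],[0.1,0,-0.0004,0.003,0,0,0]]'
python3 -m pendant '[[0.1,0,0,0.0015,0,0,0],[0.1,0,0,0.0015,0,0,0]]'
```

```text
time_s: 23.62
position: [0.5076, -0.0268, 0.0839]
tool_rot: [[-0.0, 1.0, 0.002], [1.0, 0.0, -0.001], [-0.001, 0.002, -1.0]]
ft_force: [-6.3, -0.6, 17.1]
grip_width: 0.014
gripper_force: 101.7
time_s: 23.88
position: [0.5076, -0.0268, 0.0838]
tool_rot: [[-0.0, 1.0, 0.003], [1.0, 0.0, -0.001], [-0.001, 0.003, -1.0]]
ft_force: [-10.0, -0.5, 34.7]
grip_width: 0.0141
gripper_force: 103.9
```

The plate stopped at TCP z 0.0838, after 5.8 mm of spring travel, and the force then jumped from 17 to 35 N, so it is on the lower stop. I'll ease the push slightly and check the hung spreader once more.

```bash
python3 -m pendant '[[0.1,0,-0.0005,-0.0007,0,0,0],[0.1,0,-0.0005,-0.0007,0,0,0],[0.1,0,-0.0005,-0.0007,0,0,0]]'
python3 - <<'E'
from kin import *
import hang
for c in ("scene","side"):
    im=env.get_image(c)
    for n,q in (("spreader_eye",hang.root),("spreader",hang.root-[0,0,.055]),("cap_grip",[.5073,-.0288,.084]),("dowel_left",[.507,.0312,.075])):
        u=np.array(proj(im,q));r=env.tip_of(c,n);print(c,n,u.round(1),[(np.round(k["centre"],1),round(k["conf"],2)) for k in sorted(r,key=lambda r:np.linalg.norm(np.array(r["centre"])-u))[:1]])
o=env.observe();print(o["position"],o["ft_force"],o["time_s"])
E
```

```text
time_s: 24.25
position: [0.5076, -0.0268, 0.0839]
tool_rot: [[-0.0, 1.0, 0.004], [1.0, 0.0, -0.001], [-0.001, 0.004, -1.0]]
ft_force: [-6.4, 0.5, 24.0]
grip_width: 0.0139
gripper_force: 102.6
scene spreader_eye [230.8 155.5] [(array([229.9, 160.7]), 0.74)]
scene spreader [234.8 169.8] [(array([235.6, 172.4]), 0.59)]
scene cap_grip [327.9 179.7] [(array([328.3, 178.6]), 0.7)]
scene dowel_left [350.5 184.5] [(array([350. , 183.4]), 0.93)]
side spreader_eye [404.8 266.9] [(array([413.9, 267.5]), 0.58)]
side spreader [401.1 291.9] [(array([403. , 286.8]), 0.63)]
side cap_grip [301.5 241. ] [(array([303.8, 244.2]), 0.84)]
side dowel_left [284.6 230. ] []
[ 0.50757195 -0.02678526  0.08386695] [-6.01949313  0.78394929 25.23287037] 24.75
```

```bash
python3 -c "
from rig import env
print(env.close_job())"
```

```text
the job is handed in; nothing more can be done
None
```

The spreader hangs by its eye on the peg, and the cap plate is on both dowels, pressed to its lower stop and still held down at about 25 N. The job is handed in at about 25 s. The pots and tape were never approached, though I didn't re-check their positions.

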